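Free-run check of a rotary assembly table

TASK

Check that the loaded rotary assembly table still runs free: take it by its upright grip post, swing it off smoothly to about one turn in five seconds and let go, then follow the post round for more than four seconds while the table coasts, with your open fingers close around the post, ready to catch it but never touching it. Then take hold of the post again, bring the table to rest with the post in line with the index pointer, and let go. Never turn the table faster than one turn in three seconds, and leave the other things on the bench where they are.

Things in the scene. Friction and masses are not known exactly. Their poses are not given: they have to be found in the camera images.
- rotary_base: The fixed foot of the rotary assembly table, bolted to the bench: dark square plate 240 x 240 mm, with a grey bearing housing on it. Its place and yaw vary. Origin: on the bench surface on the table's vertical turning axis; its x axis points from the axis towards the steel index pointer.
- turntable (a joint): Angle (rad) of the round aluminium table plate about the vertical axis; positive is anticlockwise seen from above; 0 (or any whole number of turns) puts the grip post in line with the index pointer. No stops: it turns endlessly either way. Plate 360 mm across, 12 mm thick, its top face 55 mm above the bench.
- hub (a point): Middle of the table, on the turning axis, 75 mm above the bench. The plate with all it carries has a mass of about 5.3 kg and a moment of inertia of about 0.081 kg m2 (hidden: 0.75 to 1.35 times that). Bearing: viscous drag 0.011 N m s/rad and dry friction 0.0035 N m, so when let go the table coasts and slows with a time constant of roughly 5 to 9 s.
- lamp_180 (a point): Top of the clamped lamp housing across the axis from the grip post. Three orange lamp housings, 104 mm square, are clamped on the plate and turn with it: centres 108 mm from the axis, 90, 180 and 270 degrees round from the post, tops 158 mm above the bench. Nothing on the plate is loose.
- grip_top (a point): Top of the upright grip post, on its axis, 164 mm above the bench, 130 mm from the turning axis. Post: black plastic sleeve, 30 mm in diameter, from 66 to 160 mm above the bench, turning freely on its steel stud (a gripper can hold it without changing its own yaw); 20 mm wide steel end cap above it, 42 mm wide collar below. The clamped lamps stay 95 mm from its axis.
- pointer_tip (a point): Tip of the flat dark steel index pointer (arrow-shaped, 44 mm wide) on the fixed foot, just outside the rim of the plate, 191 mm from the turning axis, 59 mm above the bench. The bracket that carries it ends 230 mm from the axis and is no higher than this.
- lamp_a: Bystander, not to be disturbed: a loose orange lamp housing standing on its square flange, 104 x 104 mm and 99 mm tall. Origin: centre of its underside.
- lamp_b: Bystander, not to be disturbed: a loose orange lamp housing standing on its square flange, 104 x 104 mm and 99 mm tall. Origin: centre of its underside.
- lamp_c: Bystander, not to be disturbed: a loose orange lamp housing standing on its square flange, 104 x 104 mm and 99 mm tall. Origin: centre of its underside.
- grease_can: Bystander: round can, 54 mm in diameter, 135 mm tall. Origin: centre of its underside.
- screw_bin: Bystander: black open bin, 150 x 100 x 60 mm. Origin: centre of its underside.
- screwdriver: Bystander: screwdriver lying on the bench.
- wrench: Bystander: wrench lying on the bench.
- tape_roll: Bystander: roll of clear tape, 90 mm in diameter, 24 mm high, lying flat. Origin: centre of its underside.

How it is judged:
By the outcome, as a careful person would: the job done as asked, in the order asked, and still so for the second after the job is handed in, with the robot touching nothing.
It also fails if it takes over 64 s, if anything falls off the work surface, if the arm or the gripper's body presses on something with over 40 N, if the wrist force passes 120 N, or if a joint passes its speed limit or range.

ROBOT

A 6-joint arm with a two-finger parallel gripper is mounted at the origin on the work surface. World frame = base frame: x ahead of the robot, y to its left, z up, the work surface at z = 0. Lengths are in m, angles in rad, forces in N, time in s.
With the tool pointing down it reaches from about 0.35 to 0.975 m from the base axis. Payload 4.9 kg.
Tool frame: the origin (TCP) lies between the finger pads, 19 mm behind the fingertips; this is the grasp point; z points along the fingers, y is the line along which they close (so a half turn about z gives the same grasp; the last joint's range is limited). The gripper opens to 85 mm and grips with 20 to 120 N. Pads are 22 mm wide; open, the fingers measure 114 mm over their backs; the gripper's body (76 mm by 85 mm) begins 54 mm behind the grasp point. The pads swing forward as they close: fully open they stand 13 mm farther back than shut.
Start: joints at [-1.405, 0.053, 1.613, -0, 1.476, -0.119], TCP at [0.176, -0.6, 0.25] pointing down, gripper open.
Joint ranges: [-3.01, 3.01], [-1.01, 2.22], [0.06, 2.58], [-1.02, 4.17], [0.09, 2.62], [-3.14, 3.14]. Speed limits (rad/s): [2.57, 2.57, 3.14, 3.14, 3.14, 3.14].

INTERFACE

Orientations are given as a unit quaternion [w, x, y, z].
In Python, from plant import manip gives the robot as it stands.
- The arm moves only by the shell command python3 -m pendant 'ROWS'. ROWS is JSON, a list of rows, each a list of 3 entries, a list of its own where there are three numbers: the opening, from 0 (shut) to 1 (fully open), then the shift along the tool's x, y, z in units of 12 cm (1.0 is 12 cm), then the turn about the tool's z in units of pi rad (1.0 is pi rad). In form: [[gripper, [dx, dy, dz], roll], ...]. A call has 1 to 10 rows; each row is the pose to reach, as a shift and turn from the pose commanded when the call began, along the tool's axes at that moment, turning the shorter way round; what a row does not reach only later rows make up. A row lasts 1/10 s, in which the tool goes at most 50 mm and 8.59 degrees, less where a joint would pass 70% of its speed; a pose out of reach is approached as far as the arm can. A call with a number of a shift or a turn outside -1 to 1 is refused whole. A call with a gripper value outside its range is refused whole. The fingers move at their own pace and stop on an object; the grip force is fixed at half the most. Time passes only in rows, so rows that repeat a pose let the fingers close. It gives the time, the measured TCP pose, the force, the opening and the grip force at its end, in the units of the state.
- manip.state(): the state, without advancing time (a new reading comes with each control period).
- manip.grab_frame(name): name is "scene" or "top"; returns a dict with "img" (480x640x3 uint8, red, green, blue), "fx", "fy", "cx", "cy" (pixels), "D" ([k1, k2, p1, p2, k3] as OpenCV has them; the pictures are not rectified), "eye" and "rotation" of the camera in the world. Camera axes: x right, y down, z forward; pixel columns grow to the right and rows downward; lengths in m; the calibration is good to about 2 mm. A picture is of the moment at which its call begins. There is no depth.
- manip.job_done(): hands the job in; it is judged then, once.
The state is a dict: "time": time; "joint_pos": joint angles; "joint_vel": joint speeds; "joint_efforts": joint torques, N m; "tool_pos": TCP position; "tool_rot": TCP orientation; "contact_force": force on the tool from outside, world axes, zero at the start; "ft_torque": the same for the moment, N m; "gripper_width": opening from 0.0 (shut) to 1.0 (fully open); "grasp_force": force on a finger pad.
Only numpy, scipy, OpenCV 4.12 (cv2) and the standard library are available. Lean on these libraries where they do the work, as an engineer would, in place of code of your own. Each camera call takes 0.05 s, during which the arm holds its last target. There are 200 camera calls.

## Working session

There is one attempt and no reset: what is moved stays moved. The work goes in short steps, Python scripts to look and compute and a shell command to move; the robot and the scene stay as the last step left them, time stands still between calls to the robot, and variables do not carry over. Pictures are saved under pics/ and viewed, at most 10 in all, crops included, and the job is handed in when it is done.

```bash
ls; mkdir -p pics; python3 - <<'E'
from plant import manip
import cv2
print(manip.state())
for n in ("scene","top"):
    f=manip.grab_frame(n); cv2.imwrite(f"pics/{n}0.png",f["img"][:,:,::-1])
    print({k:v for k,v in f.items() if k!="img"})
E
```

```text
pics
{'time': 0.0, 'joint_pos': array([-1.40502618e+00,  5.33501724e-02,  1.61427383e+00,  1.63894642e-05,
        1.47602301e+00, -1.18980701e-01]), 'joint_vel': array([-0.00031804,  0.00165731,  0.00074018,  0.00222933,  0.00122627,
        0.0004324 ]), 'joint_efforts': array([-9.43952473e-04, -3.93683982e+01, -3.70180714e+01, -1.64454414e-04,
        6.89217442e-03, -1.57369209e-05]), 'tool_pos': array([ 0.17549332, -0.59924943,  0.24877918]), 'tool_rot': array([-1.02709219e-03,  9.89881318e-01,  1.41894050e-01, -1.58735320e-05]), 'contact_force': array([-0.28789917,  0.53263488, -0.14223567]), 'ft_torque': array([-0.01010842, -0.05384037, -0.05406531]), 'grasp_force': 0.0, 'gripper_width': 0.9957443744028354}
{'fx': 521.5566076467641, 'fy': 521.5566076467641, 'cx': 311.6534249546519, 'cy': 237.81317333782988, 'D': array([0.05197245, 0.        , 0.        , 0.        , 0.        ]), 'eye': array([1.23224931, 0.69895925, 0.91681126]), 'rotation': array([-0.1611679 ,  0.35366557,  0.82860902, -0.4029301 ])}
{'fx': 449.88467404318743, 'fy': 449.88467404318743, 'cx': 321.5099564735611, 'cy': 240.24160487104723, 'D': array([-0.10243223,  0.        ,  0.        ,  0.        ,  0.        ]), 'eye': array([ 0.44158245, -0.01418473,  1.19077977]), 'rotation': array([-0.02670954,  0.7144789 , -0.69854023,  0.02912138])}
```

View pics/scene0.png

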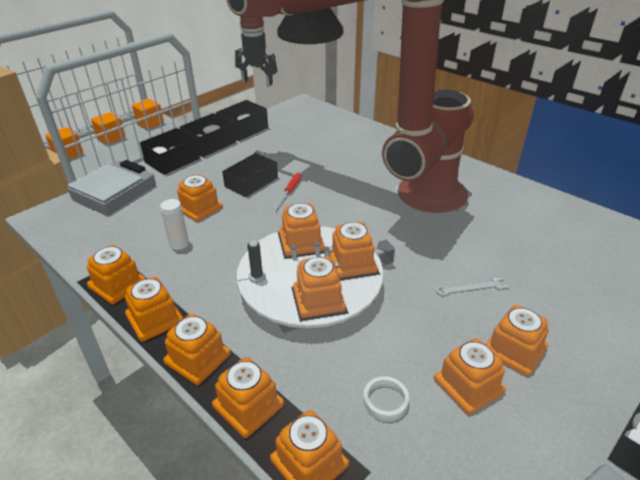

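View pics/top0.png

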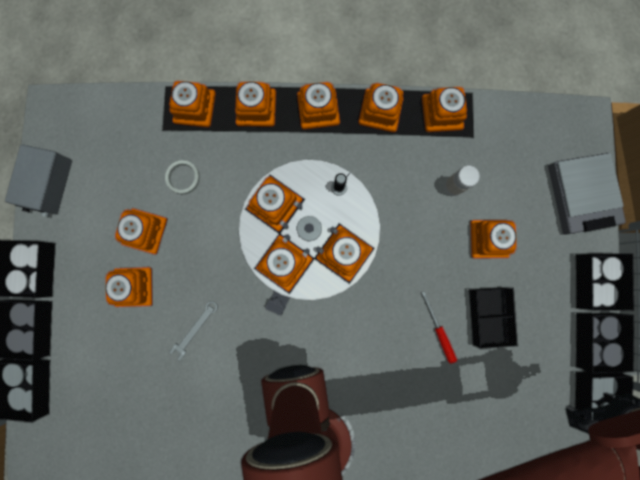

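The top view shows the plate centred near (309,229), the post top near (341,180) and the pointer near (278,302) on the robot side. The lamp housings on the plate are at (272,198), (347,252) and (281,263).

```bash
cat > h.py <<'E'
from plant import manip
import cv2, numpy as np
from scipy.spatial.transform import Rotation as R
def cast(f,px,z):
    K=np.array([[f["fx"],0,f["cx"]],[0,f["fy"],f["cy"]],[0,0,1]])
    p=cv2.undistortPoints(np.array(px,float).reshape(-1,1,2),K,f["D"]).reshape(-1,2)
    q=f["rotation"]; d=R.from_quat([q[1],q[2],q[3],q[0]]).apply(np.c_[p,np.ones(len(p))])
    return f["eye"]+d*((z-f["eye"][2])/d[:,2])[:,None]
E
python3 - <<'E'
from h import *
f=manip.grab_frame("top"); im=f["img"]
hsv=cv2.cvtColor(im,cv2.COLOR_RGB2HSV)
w=((hsv[:,:,1]<40)&(hsv[:,:,2]>165)).astype(np.uint8)
cs,_=cv2.findContours(w,cv2.RETR_EXTERNAL,cv2.CHAIN_APPROX_NONE)
c=max(cs,key=cv2.contourArea); h=cv2.convexHull(c)[:,0]
P=cast(f,h,.055)[:,:2]
(cc,r)=cv2.minEnclosingCircle(P.astype(np.float32)); print("plate",cc,r,h.min(0),h.max(0))
A=np.c_[2*P,np.ones(len(P))]; s=np.linalg.lstsq(A,(P**2).sum(1),rcond=None)[0]; print("lsq",s[:2],np.sqrt(s[2]+s[0]**2+s[1]**2))
c0=s[:2]
v=hsv[:,:,2].copy()
a=cv2.resize(im[160:210,310:370],None,fx=8,fy=8,interpolation=cv2.INTER_CUBIC)
b=cv2.resize(im[280:330,250:310],None,fx=8,fy=8,interpolation=cv2.INTER_CUBIC)
cv2.imwrite("pics/crop1.png",np.vstack([a,b])[:600*2:,:,::-1] if 0 else cv2.resize(np.hstack([a,b])[:,:,::-1],(800,333)))
# lamp rings: white disks at z~.158
o=((hsv[:,:,0]<20)&(hsv[:,:,1]>120)&(hsv[:,:,2]>80)).astype(np.uint8)
for px,z in [((272,198),.158),((347,252),.158),((281,263),.158),((341,178),.164),((278,302),.055),((309,229),.075)]:
    p=cast(f,px,z)[0,:2]; d=p-c0; print(px,p.round(3),np.hypot(*d).round(3),np.degrees(np.arctan2(d[1],d[0])).round(1))
# lamp top discs: components of w inside plate on orange
print(f["eye"])
E
```

```text
plate (0.5605997443199158, 0.015211543999612331) 0.17883418500423431 [240 160] [379 299]
lsq [0.56057612 0.01490037] 0.17812647801464807
(272, 198) [0.619 0.1  ] 0.104 55.6
(347, 252) [ 0.498 -0.076] 0.111 -124.7
(281, 263) [0.469 0.075] 0.11 146.8
(341, 178) [ 0.669 -0.059] 0.131 -34.3
(278, 302) [0.373 0.089] 0.201 158.5
(309, 229) [0.557 0.015] 0.003 -178.3
[ 0.44158245 -0.01418473  1.19077977]
```

View pics/crop1.png

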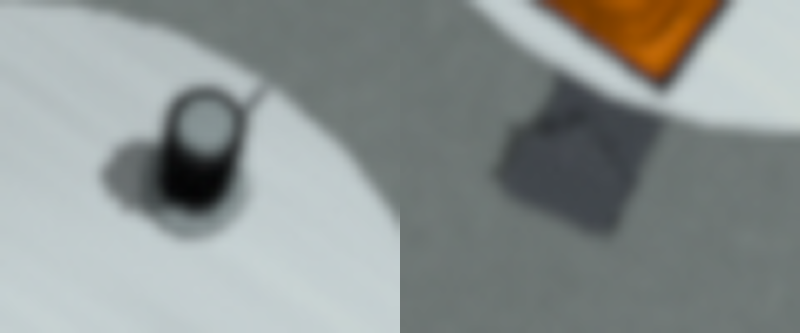

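The crop shows the post cap near (341,179). The pointer bracket's outer edge runs from about (264.5,306.7) to (281.5,315.5). Next I move above the post and refine.

```bash
python3 -m pendant '[[1,[0.5,-0.28,0],0.045],[1,[1,-0.57,0],0.09],[1,[1,-0.57,0],0.09],[1,[1,-0.57,0],0.09]]'
for i in 1 2 3 4; do :; done
python3 -m pendant '[[1,[0.3,-0.33,0],0],[1,[0.6,-0.66,0],0],[1,[0.83,-0.92,0],0]]' | tail -c 400
python3 -m pendant '[[1,[0.3,-0.33,0],0],[1,[0.6,-0.66,0],0],[1,[0.83,-0.92,0],0]]' | tail -c 400
python3 -m pendant '[[1,[0.3,-0.33,0],0],[1,[0.6,-0.66,0],0],[1,[0.83,-0.92,0],0]]' | tail -c 400
cat >> h.py <<'E'
def rings(f,c0,z=.158):
    hsv=cv2.cvtColor(f["img"],cv2.COLOR_RGB2HSV)
    o=cv2.morphologyEx(((hsv[:,:,0]<22)&(hsv[:,:,1]>110)&(hsv[:,:,2]>50)).astype(np.uint8),cv2.MORPH_CLOSE,np.ones((3,3)))
    cs,hi=cv2.findContours(o,cv2.RETR_CCOMP,cv2.CHAIN_APPROX_NONE)
    out=[]
    for c,hh in zip(cs,hi[0]):
        if hh[3]<0 or not 150<cv2.contourArea(c)<900: continue   # holes only
        (x,y),(a,b),_=cv2.fitEllipse(c)
        p=cast(f,[x,y],z)[0,:2]; d=p-c0
        if .085<np.hypot(*d)<.13 and min(a,b)/max(a,b)>.75: out.append((p,np.hypot(*d),np.arctan2(d[1],d[0]),(x,y)))
    return out
E
python3 - <<'E'
from h import *
print(manip.state()["tool_pos"],manip.state()["tool_rot"],manip.state()["time"])
for n in ("top","scene"):
    f=manip.grab_frame(n)
    for p,r,a,px in rings(f,np.array([.5606,.0149])): print(n,p.round(4),r.round(4),np.degrees(a).round(2),np.round(px,1))
    if n=="top":
        for z in (.0,.03,.059):
            P=cast(f,[(264.5,306.7),(281.5,315.5),(273,311.1)],z)[:,:2]; d=P-[.5606,.0149]; print(z,P.round(3).tolist(),np.hypot(*d.T).round(3),np.degrees(np.arctan2(d[:,1],d[:,0])).round(1))
    cv2.imwrite(f"pics/{n}1.png",f["img"][:,:,::-1])
f=manip.grab_frame("scene"); im=f["img"]
a=im[225:325,310:430]
cv2.imwrite("pics/crop2.png",cv2.resize(a,None,fx=5,fy=5,interpolation=cv2.INTER_CUBIC)[:,:,::-1])
E
```

```text
time: 0.55
tool_pos: [0.2741, -0.4975, 0.2496]
tool_rot: [-0.001, 1.0, 0.003, 0.0]
contact_force: [-1.0, -1.7, -0.2]
gripper_width: 1.003
grasp_force: 0.0
time: 0.85
tool_pos: [0.3713, -0.3891, 0.2498]
tool_rot: [0.0, 1.0, 0.0, -0.0]
contact_force: [0.8, -0.6, 0.3]
gripper_width: 1.002
grasp_force: 0.0
time: 1.15
tool_pos: [0.4711, -0.2782, 0.2499]
tool_rot: [0.0, 1.0, 0.001, 0.0]
contact_force: [0.4, -0.3, 0.6]
gripper_width: 1.001
grasp_force: 0.0
time: 1.45
tool_pos: [0.5707, -0.1676, 0.2498]
tool_rot: [0.0, 1.0, 0.001, -0.0]
contact_force: [-0.3, 0.0, 0.1]
gripper_width: 1.005
grasp_force: 0.0
[ 0.57073644 -0.1676103   0.24981733] [ 2.28273868e-04  9.99999567e-01  9.01763492e-04 -4.07461272e-05] 1.45
top [0.4718 0.0762] 0.1079 145.41 [280.5 261.7]
top [ 0.5018 -0.0711] 0.1042 -124.38 [344.9 250.1]
0.0 [[0.357, 0.129], [0.335, 0.084], [0.346, 0.106]] [0.233 0.236 0.233] [150.7 163.1 156.9]
0.03 [[0.359, 0.125], [0.338, 0.081], [0.348, 0.103]] [0.23  0.232 0.23 ] [151.3 163.5 157.4]
0.059 [[0.361, 0.122], [0.34, 0.079], [0.351, 0.1]] [0.226 0.229 0.227] [151.8 163.9 157.9]
```

View pics/crop2.png

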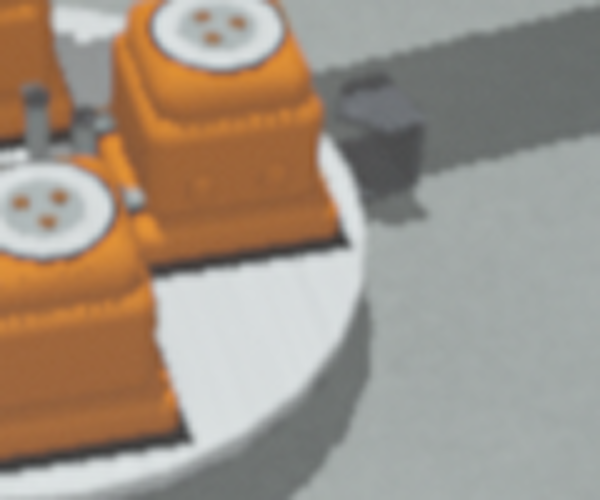

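The scene crop shows the pointer's top face, with its outer edge from about (390,241) to (395,249). Next I go down over the post, check the position, and close.

```bash
python3 -m pendant '[[1,[0.3,-0.33,0],0],[1,[0.6,-0.66,0],0],[1,[0.81,-0.91,0],0],[1,[0.81,-0.91,0],0]]' | head -2
python3 -m pendant '[[1,[0,0,0.3],0],[1,[0,0,0.6],0],[1,[0,0,0.85],0],[1,[0,0,0.98],0],[1,[0,0,0.98],0]]'
python3 - <<'E'
from h import *
f=manip.grab_frame("scene")
C=np.array([.5606,.0149])
P=cast(f,[(390,241.4),(395,249.4)],.059)[:,:2]; d=P.mean(0)-C; print(P,np.hypot(*d),np.degrees(np.arctan2(d[1],d[0])))
cv2.imwrite("pics/crop3.png",cv2.resize(f["img"][180:320,200:340],None,fx=4,fy=4,interpolation=cv2.INTER_CUBIC)[:,:,::-1])
E
```

```text
time: 2.0
tool_pos: [0.6684, -0.0571, 0.2492]
time: 2.5
tool_pos: [0.6644, -0.0604, 0.1291]
tool_rot: [-0.0, 1.0, 0.0, -0.003]
contact_force: [-0.2, -0.0, 0.1]
gripper_width: 1.002
grasp_force: 0.0
[[0.34418048 0.09656787]
 [0.36137295 0.12572734]] 0.22902864047353685 155.1500920447712
```

View pics/crop3.png

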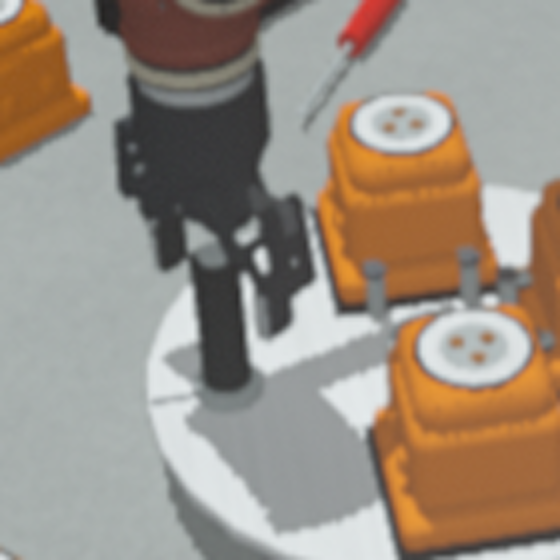

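The scene crop shows the post upright between the open fingers. I close on it.

```bash
python3 -m pendant '[[0,[0,0,0],0],[0,[0,0,0],0],[0,[0,0,0],0]]'
python3 -m pendant '[[0,[0,0,0],0],[0,[0,0,0],0],[0,[0,0,0],0]]'
python3 - <<'E'
from h import *
s=manip.state(); print(s["tool_pos"],s["contact_force"],s["time"])
f=manip.grab_frame("top"); C=np.array([.5606,.0149])
for p,r,a,px in rings(f,C): print(p.round(4),r.round(4),np.degrees(a).round(2),np.round(px,1))
d=s["tool_pos"][:2]-C; print(np.hypot(*d),np.degrees(np.arctan2(d[1],d[0])))
# pointer, dark patch in top view
im=f["img"]; hsv=cv2.cvtColor(im,cv2.COLOR_RGB2HSV)
print(im[285:320:3,258:300:3].mean(2).astype(int))
E
```

```text
time: 2.85
tool_pos: [0.6677, -0.0595, 0.1346]
tool_rot: [0.0, 1.0, 0.001, 0.002]
contact_force: [-0.1, 0.3, 0.4]
gripper_width: 0.512
grasp_force: 0.0
time: 3.15
tool_pos: [0.667, -0.0587, 0.1341]
tool_rot: [-0.0, 1.0, 0.001, 0.0]
contact_force: [-2.3, 1.7, 5.3]
gripper_width: 0.338
grasp_force: 59.8
[ 0.66700525 -0.0587137   0.1340915 ] [-2.26321206  1.67153578  5.32512576] 3.15
[0.4725 0.0782] 0.1085 144.31 [279.6 261.4]
0.129387227582193 -34.676414643328066
[[ 96  73  77 111 125 124  92  56  50  34  37  45  49  51]
 [ 90  74  73  76  92 118 125 111  53  34  40  47  50  51]
 [ 75  73  73  74  72  70  92 120  75  34  44  48  50  52]
 [ 73  72  73  74  73  51  44  58  44  38  44  47  49  52]
 [ 73  71  72  74  65  43  44  40  33  40  44  47  49  52]
 [ 72  72  72  69  51  43  43  37  35  41  44  48  52  53]
 [ 74  73  72  56  44  44  43  33  36  42  46  48  52  53]
 [ 74  74  72  48  45  45  41  33  38  44  47  49  52  53]
 [ 73  75  71  53  46  44  39  34  40  44  47  50  53  53]
 [ 73  74  74  73  68  59  38  37  41  46  47  50  52  54]
 [ 73  74  73  73  74  72  41  38  42  46  48  52  52  54]
 [ 74  73  74  74  73  67  35  38  44  46  49  52  53  54]]
```

```bash
cat >> h.py <<'E'
C=np.array([.5606,.0149]); Rr=.13
def rows(cmd,ths,gr=None,rad=Rr,nd=3,cen=C):
    """rows from commanded xy to the circle points; prints JSON and returns last commanded xy"""
    out=[]
    for i,t in enumerate(ths):
        d=cen+rad*np.array([np.cos(t),np.sin(t)])-cmd
        u=np.round([d[0]/.12,-d[1]/.12],nd)
        assert abs(u).max()<=1,(i,u)
        out.append("[%g,[%g,%g,0],0]"%(0 if gr is None else gr[i],*u))
    end=cmd+np.array([u[0],-u[1]])*.12
    print("["+",".join(out)+"]"); print("cmd end",end.round(4)); return end
E
cat > swing.py <<'E'
from h import *
w0=1.257;T=2.4;th0=np.radians(-34.6)
def th(t):
    return th0+(w0/2*(t-T/np.pi*np.sin(np.pi*t/T)) if t<T else w0*T/2+w0*(t-T))
cmd=np.array([.668,-.0585]); c=C+Rr*np.array([np.cos(th0),np.sin(th0)]); print(c)
cmd=c
for a,b in ((1,10),(11,18),(19,25),(26,31)): cmd=rows(cmd,[th(i/10) for i in range(a,b+1)])
E
python3 swing.py
```

```text
[ 0.66760773 -0.05891969]
[[0,[0,-0,0],0],[0,[0.001,-0.001,0],0],[0,[0.003,-0.004,0],0],[0,[0.007,-0.01,0],0],[0,[0.013,-0.02,0],0],[0,[0.022,-0.034,0],0],[0,[0.035,-0.054,0],0],[0,[0.05,-0.08,0],0],[0,[0.068,-0.113,0],0],[0,[0.089,-0.155,0],0]]
cmd end [ 0.6783 -0.0403]
[[0,[0.022,-0.05,0],0],[0,[0.044,-0.109,0],0],[0,[0.065,-0.179,0],0],[0,[0.084,-0.258,0],0],[0,[0.097,-0.347,0],0],[0,[0.102,-0.445,0],0],[0,[0.099,-0.551,0],0],[0,[0.084,-0.663,0],0]]
cmd end [0.6884 0.0392]
[[0,[-0.029,-0.115,0],0],[0,[-0.073,-0.232,0],0],[0,[-0.131,-0.347,0],0],[0,[-0.205,-0.457,0],0],[0,[-0.294,-0.558,0],0],[0,[-0.395,-0.649,0],0],[0,[-0.507,-0.726,0],0]]
cmd end [0.6275 0.1264]
[[0,[-0.121,-0.063,0],0],[0,[-0.249,-0.11,0],0],[0,[-0.381,-0.14,0],0],[0,[-0.517,-0.154,0],0],[0,[-0.653,-0.15,0],0],[0,[-0.787,-0.13,0],0]]
cmd end [0.5331 0.142 ]
```

```bash
python3 -m pendant '[[0,[0.001,-0.001,0],0],[0,[0.003,-0.004,0],0],[0,[0.007,-0.01,0],0],[0,[0.013,-0.02,0],0],[0,[0.022,-0.034,0],0],[0,[0.035,-0.054,0],0],[0,[0.05,-0.08,0],0],[0,[0.068,-0.113,0],0],[0,[0.089,-0.155,0],0]]'
```

```text
time: 4.1
tool_pos: [0.6776, -0.0404, 0.1341]
tool_rot: [0.0, 1.0, 0.001, 0.0]
contact_force: [-3.3, 1.7, 5.4]
gripper_width: 0.335
grasp_force: 59.8
```

```bash
python3 -m pendant '[[0,[0.022,-0.05,0],0],[0,[0.044,-0.109,0],0],[0,[0.065,-0.179,0],0],[0,[0.084,-0.258,0],0],[0,[0.097,-0.347,0],0],[0,[0.102,-0.445,0],0],[0,[0.099,-0.551,0],0],[0,[0.084,-0.663,0],0]]'
python3 -m pendant '[[0,[-0.029,-0.115,0],0],[0,[-0.073,-0.232,0],0],[0,[-0.131,-0.347,0],0],[0,[-0.205,-0.457,0],0],[0,[-0.294,-0.558,0],0],[0,[-0.395,-0.649,0],0],[0,[-0.507,-0.726,0],0]]'
```

```text
time: 4.9
tool_pos: [0.6878, 0.0392, 0.1341]
tool_rot: [0.0, 1.0, 0.001, 0.001]
contact_force: [-3.9, -0.6, 5.8]
gripper_width: 0.337
grasp_force: 59.8
time: 5.6
tool_pos: [0.6267, 0.1267, 0.1341]
tool_rot: [0.0, 1.0, 0.001, 0.002]
contact_force: [-1.2, -1.8, 5.6]
gripper_width: 0.338
grasp_force: 59.9
```

```bash
cat > coast.py <<'E'
from h import *
b,c=.011,.0035
def coast(th0,w0,t,I):   # angle after t from state
    tau=I/b; k=c/b
    return th0+(w0+k)*tau*(1-np.exp(-t/tau))-k*t, (w0+k)*np.exp(-t/tau)-k
E
python3 - <<'E'
from coast import *
th25=np.radians(-34.6)+1.257*1.2+1.257*.1
ths=[th25+1.257*.1*i for i in range(1,5)]+[coast(th25+1.257*.4,1.257,t,.081)[0] for t in (.1,.2,.3+.02)]
ths=ths[:3]+ths[3:]
rows(np.array([.6275,.1264]),ths,[0,0,0,1,1,1,1])
E
```

```text
[[0,[-0.121,-0.062,0],0],[0,[-0.249,-0.109,0],0],[0,[-0.381,-0.14,0],0],[1,[-0.517,-0.153,0],0],[1,[-0.651,-0.15,0],0],[1,[-0.783,-0.131,0],0],[1,[-0.933,-0.087,0],0]]
cmd end [0.5155 0.1368]
```

```bash
cat > meas.py <<'E'
from coast import *
import sys
def meas(pred,names=("top","scene")):
    for n in names:
        t=manip.state()["time"]; f=manip.grab_frame(n); cv2.imwrite(f"pics/m{t:.2f}{n}.png",f["img"][:,:,::-1])
        r=rings(f,C); v=[]
        for p,rr,a,px in r:
            d=(a-pred+np.pi/4)%(np.pi/2)-np.pi/4; v.append(np.degrees(pred+d)); print(n,round(t,3),"post",v[-1].round(2),"r",rr.round(4),np.round(px))
        if v: return
s=manip.state(); d=s["tool_pos"][:2]-C; a=np.arctan2(d[1],d[0])
print("tool ang",np.degrees(a).round(2),"r",np.hypot(*d).round(4))
meas(a)
s=manip.state(); print(s["time"],s["tool_pos"].round(4),s["gripper_width"],s["contact_force"].round(1))
E
python3 -m pendant '[[0,[-0.121,-0.062,0],0],[0,[-0.249,-0.109,0],0],[0,[-0.381,-0.14,0],0],[1,[-0.517,-0.153,0],0],[1,[-0.651,-0.15,0],0],[1,[-0.783,-0.131,0],0],[1,[-0.933,-0.087,0],0]]'; python3 meas.py
```

```text
time: 6.3
tool_pos: [0.5134, 0.1366, 0.1321]
tool_rot: [-0.0, 1.0, 0.001, 0.0]
contact_force: [-0.9, 0.0, -0.0]
gripper_width: 0.982
grasp_force: 0.0
tool ang 111.22 r 0.1305
top 6.3 post 108.35 r 0.1075 [322. 268.]
top 6.3 post 109.05 r 0.1076 [352. 210.]
6.35 [0.5109 0.136  0.1314] 1.0023901901369217 [ 0.5  0.4 -0.9]
```

```bash
cat > plan.py <<'E'
from coast import *
import sys
# plan.py theta_deg w t0 I cmdx cmdy tstart n grip
th,w,t0,I,x,y,ts,n,g=map(float,sys.argv[1:]); n=int(n)
t=[ts+.1*(i+1)+(.02 if i==n-1 and g else 0) for i in range(n)]
s=[coast(np.radians(th),w,q-t0,I) for q in t]
print("end deg",np.degrees(s[-1][0]).round(2),"w",s[-1][1].round(3))
rows(np.array([x,y]),[q[0] for q in s],[g]*n)
E
python3 plan.py 108.9 1.195 6.3 .081 .5155 .1368 6.35 8 1
```

```text
end deg 164.18 w 1.026
[[1,[-0.15,0.069,0],0],[1,[-0.256,0.136,0],0],[1,[-0.351,0.213,0],0],[1,[-0.436,0.299,0],0],[1,[-0.51,0.392,0],0],[1,[-0.572,0.49,0],0],[1,[-0.622,0.593,0],0],[1,[-0.666,0.721,0],0]]
cmd end [0.4356 0.0503]
```

```bash
python3 -m pendant '[[1,[-0.15,0.069,0],0],[1,[-0.256,0.136,0],0],[1,[-0.351,0.213,0],0],[1,[-0.436,0.299,0],0],[1,[-0.51,0.392,0],0],[1,[-0.572,0.49,0],0],[1,[-0.622,0.593,0],0],[1,[-0.666,0.721,0],0]]'; python3 meas.py
```

```text
time: 7.15
tool_pos: [0.4342, 0.0489, 0.1324]
tool_rot: [-0.0, 1.0, 0.001, 0.0]
contact_force: [-0.8, 0.3, 0.2]
gripper_width: 0.995
grasp_force: 0.0
tool ang 164.96 r 0.1309
top 7.15 post 163.06 r 0.1075 [352. 238.]
7.2 [0.4337 0.0473 0.1322] 0.9949989323253152 [-0.4 -0.7 -0.9]
```

```bash
python3 plan.py 163.0 1.03 7.15 .081 .4356 .0503 7.2 9 1
```

```text
end deg 215.52 w 0.864
[[1,[-0.03,0.139,0],0],[1,[-0.041,0.246,0],0],[1,[-0.04,0.352,0],0],[1,[-0.03,0.455,0],0],[1,[-0.01,0.555,0],0],[1,[0.019,0.651,0],0],[1,[0.055,0.743,0],0],[1,[0.099,0.829,0],0],[1,[0.16,0.924,0],0]]
cmd end [ 0.4548 -0.0606]
```

```bash
python3 -m pendant '[[1,[-0.03,0.139,0],0],[1,[-0.041,0.246,0],0],[1,[-0.04,0.352,0],0],[1,[-0.03,0.455,0],0],[1,[-0.01,0.555,0],0],[1,[0.019,0.651,0],0],[1,[0.055,0.743,0],0],[1,[0.099,0.829,0],0],[1,[0.16,0.924,0],0]]'; python3 meas.py
```

```text
time: 8.1
tool_pos: [0.4544, -0.0622, 0.1323]
tool_rot: [-0.0, 1.0, 0.001, -0.0]
contact_force: [0.3, 0.4, 0.2]
gripper_width: 0.994
grasp_force: 0.0
tool ang -144.03 r 0.1313
top 8.1 post -144.08 r 0.1083 [269. 250.]
top 8.1 post -143.11 r 0.1079 [346. 197.]
8.15 [ 0.4555 -0.0636  0.1327] 1.0033591213025908 [-0.6 -1.2 -0.8]
```

```bash
python3 plan.py 216.3 .905 8.1 .09 .4548 -.0606 8.15 10 1
```

```text
end deg 267.09 w 0.755
[[1,[0.102,0.123,0],0],[1,[0.171,0.188,0],0],[1,[0.244,0.247,0],0],[1,[0.32,0.297,0],0],[1,[0.399,0.341,0],0],[1,[0.48,0.377,0],0],[1,[0.562,0.406,0],0],[1,[0.645,0.428,0],0],[1,[0.728,0.443,0],0],[1,[0.827,0.453,0],0]]
cmd end [ 0.554 -0.115]
```

```bash
python3 -m pendant '[[1,[0.102,0.123,0],0],[1,[0.171,0.188,0],0],[1,[0.244,0.247,0],0],[1,[0.32,0.297,0],0],[1,[0.399,0.341,0],0],[1,[0.48,0.377,0],0],[1,[0.562,0.406,0],0],[1,[0.645,0.428,0],0],[1,[0.728,0.443,0],0],[1,[0.827,0.453,0],0]]'; python3 meas.py; python3 -c "
from coast import *
for q in (9.15,10.2): print(np.degrees(coast(np.radians(216.3),.905,q-8.1,.09)[0]))"
```

```text
time: 9.15
tool_pos: [0.554, -0.1155, 0.1323]
tool_rot: [-0.0, 1.0, 0.001, -0.0]
contact_force: [0.2, 0.6, -0.4]
gripper_width: 0.999
grasp_force: 0.0
tool ang -92.88 r 0.1306
top 9.15 post -92.94 r 0.1086 [261. 220.]
top 9.15 post -93.09 r 0.1076 [304. 270.]
9.2 [ 0.5555 -0.1158  0.1327] 0.9999786456598664 [-0.1 -0.  -0.1]
266.2191345409346
307.8205560648517
```

```bash
python3 - <<'E'
from coast import *
from scipy.optimize import least_squares
T=np.array([6.3,7.15,8.1,9.15]);D=np.radians([108.9,163.05,216.4,267.0])
r=least_squares(lambda p:coast(p[0],p[1],T-6.3,p[2])[0]-D,[1.9,1.2,.09]); print(r.x,np.degrees(r.fun),coast(*r.x[:2],2.85,r.x[2]))
E
python3 plan.py 266.9 .785 9.15 .095 .554 -.115 9.2 10 1
```

```text
[1.90030005 1.1819031  0.09943576] [-0.02082717  0.05993654 -0.05782942  0.01871992] (np.float64(4.660355827040462), np.float64(0.7762581359549433))
end deg 311.0 w 0.656
[[1,[0.122,-0.001,0],0],[1,[0.204,-0.009,0],0],[1,[0.284,-0.024,0],0],[1,[0.361,-0.043,0],0],[1,[0.435,-0.068,0],0],[1,[0.506,-0.098,0],0],[1,[0.574,-0.132,0],0],[1,[0.638,-0.17,0],0],[1,[0.699,-0.211,0],0],[1,[0.766,-0.265,0],0]]
cmd end [ 0.6459 -0.0832]
```

```bash
python3 -m pendant '[[1,[0.122,-0.001,0],0],[1,[0.204,-0.009,0],0],[1,[0.284,-0.024,0],0],[1,[0.361,-0.043,0],0],[1,[0.435,-0.068,0],0],[1,[0.506,-0.098,0],0],[1,[0.574,-0.132,0],0],[1,[0.638,-0.17,0],0],[1,[0.699,-0.211,0],0],[1,[0.766,-0.265,0],0]]'; python3 meas.py
```

```text
time: 10.2
tool_pos: [0.6456, -0.0831, 0.1324]
tool_rot: [0.0, 1.0, 0.001, -0.0]
contact_force: [0.0, 1.1, 0.0]
gripper_width: 1.001
grasp_force: 0.0
tool ang -49.04 r 0.1297
top 10.2 post -49.71 r 0.1083 [272. 253.]
10.25 [ 0.6466 -0.0821  0.1325] 1.0038206040377227 [-0.8  1.3 -0. ]
```

```bash
python3 plan.py 310.2 .66 10.2 .097 .6459 -.0832 10.25 10 1
```

```text
end deg 347.17 w 0.548
[[1,[0.066,-0.062,0],0],[1,[0.112,-0.113,0],0],[1,[0.155,-0.166,0],0],[1,[0.193,-0.221,0],0],[1,[0.228,-0.277,0],0],[1,[0.258,-0.334,0],0],[1,[0.285,-0.391,0],0],[1,[0.308,-0.449,0],0],[1,[0.327,-0.507,0],0],[1,[0.345,-0.577,0],0]]
cmd end [ 0.6873 -0.014 ]
```

```bash
python3 -m pendant '[[1,[0.066,-0.062,0],0],[1,[0.112,-0.113,0],0],[1,[0.155,-0.166,0],0],[1,[0.193,-0.221,0],0],[1,[0.228,-0.277,0],0],[1,[0.258,-0.334,0],0],[1,[0.285,-0.391,0],0],[1,[0.308,-0.449,0],0],[1,[0.327,-0.507,0],0],[1,[0.345,-0.577,0],0]]'; python3 meas.py
```

```text
time: 11.25
tool_pos: [0.6865, -0.0137, 0.1324]
tool_rot: [-0.0, 1.0, 0.001, -0.0]
contact_force: [-0.6, 0.3, 0.1]
gripper_width: 1.001
grasp_force: 0.0
tool ang -12.79 r 0.1291
top 11.25 post -12.78 r 0.1075 [353. 235.]
top 11.25 post -13.2 r 0.1087 [263. 212.]
11.3 [ 0.6867 -0.0123  0.1324] 0.9973195132148545 [-0.3  0.5  1.5]
```

```bash
python3 plan.py 346.9 .56 11.25 .1 .6873 -.014 11.3 8 0
```

```text
end deg 372.23 w 0.482
[[0,[0.016,-0.084,0],0],[0,[0.023,-0.142,0],0],[0,[0.027,-0.199,0],0],[0,[0.027,-0.256,0],0],[0,[0.025,-0.311,0],0],[0,[0.02,-0.366,0],0],[0,[0.013,-0.419,0],0],[0,[0.003,-0.47,0],0]]
cmd end [0.6877 0.0424]
```

```bash
python3 -m pendant '[[0,[0.016,-0.084,0],0],[0,[0.023,-0.142,0],0],[0,[0.027,-0.199,0],0],[0,[0.027,-0.256,0],0],[0,[0.025,-0.311,0],0],[0,[0.02,-0.366,0],0],[0,[0.013,-0.419,0],0],[0,[0.003,-0.47,0],0]]'
python3 - <<'E'
from h import *
cmd=np.array([.6877,.0424]); th=np.radians(12.2); tgt=np.radians(157.5); w=.482
# hold speed w for t1, then cosine slow-down over T2 (covers w*T2/2)
T2=3.0; t1=(tgt-th-w*T2/2)/w; print(t1,t1+T2)
def f(t):
    if t<t1: return th+w*t
    s=min(t-t1,T2); return th+w*t1+w/2*(s+T2/np.pi*np.sin(np.pi*s/T2))
N=int(np.ceil((t1+T2)*10)); i=1
while i<=N:
    j=min(i+9,N); cmd=rows(cmd,[f(k/10) for k in range(i,j+1)]); i=j+1
E
```

```text
time: 12.1
tool_pos: [0.6866, 0.0427, 0.1326]
tool_rot: [0.0, 1.0, 0.001, 0.0]
contact_force: [-0.4, -0.2, 2.1]
gripper_width: 0.34
grasp_force: 59.8
3.7613348613024087 6.761334861302409
[[0,[-0.013,-0.051,0],0],[0,[-0.027,-0.101,0],0],[0,[-0.044,-0.15,0],0],[0,[-0.064,-0.198,0],0],[0,[-0.086,-0.246,0],0],[0,[-0.11,-0.292,0],0],[0,[-0.136,-0.337,0],0],[0,[-0.164,-0.381,0],0],[0,[-0.195,-0.424,0],0],[0,[-0.227,-0.465,0],0]]
cmd end [0.6605 0.0982]
[[0,[-0.034,-0.039,0],0],[0,[-0.071,-0.076,0],0],[0,[-0.109,-0.112,0],0],[0,[-0.148,-0.146,0],0],[0,[-0.19,-0.178,0],0],[0,[-0.232,-0.208,0],0],[0,[-0.277,-0.236,0],0],[0,[-0.322,-0.262,0],0],[0,[-0.369,-0.285,0],0],[0,[-0.416,-0.306,0],0]]
cmd end [0.6105 0.1349]
[[0,[-0.049,-0.019,0],0],[0,[-0.099,-0.036,0],0],[0,[-0.149,-0.05,0],0],[0,[-0.2,-0.061,0],0],[0,[-0.251,-0.071,0],0],[0,[-0.303,-0.077,0],0],[0,[-0.355,-0.081,0],0],[0,[-0.407,-0.083,0],0],[0,[-0.459,-0.082,0],0],[0,[-0.512,-0.079,0],0]]
cmd end [0.5491 0.1444]
[[0,[-0.051,0.006,0],0],[0,[-0.103,0.014,0],0],[0,[-0.154,0.025,0],0],[0,[-0.205,0.038,0],0],[0,[-0.254,0.054,0],0],[0,[-
[... 154 characters left out ...]
,0],[0,[-0.083,0.058,0],0],[0,[-0.121,0.089,0],0],[0,[-0.156,0.121,0],0],[0,[-0.189,0.153,0],0],[0,[-0.219,0.185,0],0],[0,[-0.246,0.216,0],0],[0,[-0.271,0.247,0],0],[0,[-0.293,0.276,0],0],[0,[-0.313,0.304,0],0]]
cmd end [0.453  0.0879]
[[0,[-0.017,0.027,0],0],[0,[-0.033,0.052,0],0],[0,[-0.046,0.075,0],0],[0,[-0.057,0.095,0],0],[0,[-0.067,0.114,0],0],[0,[-0.075,0.13,0],0],[0,[-0.082,0.145,0],0],[0,[-0.088,0.157,0],0],[0,[-0.092,0.167,0],0],[0,[-0.096,0.175,0],0]]
cmd end [0.4415 0.0669]
[[0,[-0.003,0.006,0],0],[0,[-0.005,0.011,0],0],[0,[-0.006,0.014,0],0],[0,[-0.007,0.017,0],0],[0,[-0.008,0.018,0],0],[0,[-0.008,0.018,0],0],[0,[-0.008,0.019,0],0],[0,[-0.008,0.019,0],0]]
cmd end [0.4405 0.0646]
```

```bash
python3 -m pendant '[[0,[-0.013,-0.051,0],0],[0,[-0.027,-0.101,0],0],[0,[-0.044,-0.15,0],0],[0,[-0.064,-0.198,0],0],[0,[-0.086,-0.246,0],0],[0,[-0.11,-0.292,0],0],[0,[-0.136,-0.337,0],0],[0,[-0.164,-0.381,0],0],[0,[-0.195,-0.424,0],0],[0,[-0.227,-0.465,0],0]]' | sed -n '2p;4,6p'
python3 -m pendant '[[0,[-0.034,-0.039,0],0],[0,[-0.071,-0.076,0],0],[0,[-0.109,-0.112,0],0],[0,[-0.148,-0.146,0],0],[0,[-0.19,-0.178,0],0],[0,[-0.232,-0.208,0],0],[0,[-0.277,-0.236,0],0],[0,[-0.322,-0.262,0],0],[0,[-0.369,-0.285,0],0],[0,[-0.416,-0.306,0],0]]' | sed -n '2p;4,6p'
python3 -m pendant '[[0,[-0.049,-0.019,0],0],[0,[-0.099,-0.036,0],0],[0,[-0.149,-0.05,0],0],[0,[-0.2,-0.061,0],0],[0,[-0.251,-0.071,0],0],[0,[-0.303,-0.077,0],0],[0,[-0.355,-0.081,0],0],[0,[-0.407,-0.083,0],0],[0,[-0.459,-0.082,0],0],[0,[-0.512,-0.079,0],0]]'  | sed -n '2p;4,6p'
python3 - <<'E'
import cv2,numpy as np,glob
L=[]
for n in ["m8.10top","m9.15top","m10.20top","m11.25top"]:
    im=cv2.imread(f"pics/{n}.png")[285:325,250:300]
    L.append(cv2.resize(im,None,fx=7,fy=7,interpolation=cv2.INTER_CUBIC))
cv2.imwrite("pics/crop4.png",np.vstack([np.hstack(L[:2]),np.hstack(L[2:])]))
E
```

```text
tool_pos: [0.6591, 0.0986, 0.1327]
contact_force: [2.1, 1.3, 2.8]
gripper_width: 0.336
grasp_force: 59.9
tool_pos: [0.6088, 0.1353, 0.1326]
contact_force: [2.3, 4.5, 3.7]
gripper_width: 0.336
grasp_force: 60.0
tool_pos: [0.5469, 0.1444, 0.1326]
contact_force: [-0.1, 4.1, 5.5]
gripper_width: 0.337
grasp_force: 60.2
```

View pics/crop4.png

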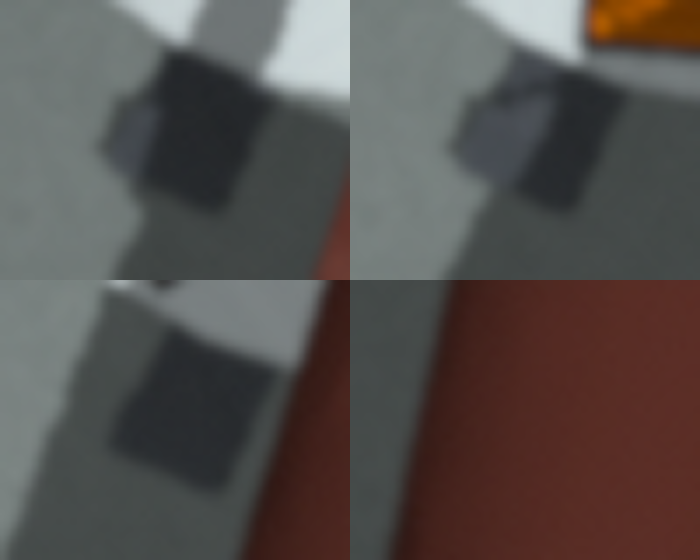

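The saved crops show the dark pointer's outer corners near (265,308) and (281,315), but the arm's shadow blurs the shape. I bring the table to a smooth stop short of the pointer and look again.

```bash
python3 -m pendant '[[0,[-0.047,0.006,0],0],[0,[-0.089,0.012,0],0],[0,[-0.126,0.019,0],0],[0,[-0.157,0.026,0],0],[0,[-0.182,0.032,0],0],[0,[-0.201,0.037,0],0],[0,[-0.214,0.041,0],0],[0,[-0.221,0.043,0],0],[0,[-0.224,0.044,0],0],[0,[-0.224,0.044,0],0]]'
python3 - <<'E'
from h import *
L=[]
q=lambda f:(R.from_quat(np.roll(f["rotation"],-1)).inv())
for n,(x0,y0) in (("top",(250,280)),("scene",(355,222))):
    f=manip.grab_frame(n); cv2.imwrite(f"pics/p_{n}.png",f["img"][:,:,::-1])
    print([(p.round(4).tolist(),np.degrees(a).round(2)) for p,r,a,px in rings(f,C)])
    K=np.array([[f["fx"],0,f["cx"]],[0,f["fy"],f["cy"]],[0,0,1]])
    im=cv2.resize(f["img"][y0:y0+45,x0:x0+45],None,fx=8.8,fy=8.8,interpolation=cv2.INTER_CUBIC)[:,:,::-1]
    im=cv2.convertScaleAbs(im,alpha=1.6)
    for r in (.191,.230):
        a=np.radians(157.5); P=np.array([[*(C+r*np.array([np.cos(a),np.sin(a)])),.059]])
        rv=cv2.Rodrigues(q(f).as_matrix())[0]; t=-q(f).apply(f["eye"])
        px=cv2.projectPoints(P,rv,t,K,f["D"])[0].ravel(); print(n,r,px)
        cv2.circle(im,tuple(int(v) for v in ((px-[x0,y0]+.5)*8.8)),3,(0,0,255),-1)
    L.append(im)
cv2.imwrite("pics/crop5.png",np.hstack(L)); print(manip.state()["tool_pos"])
E
```

```text
time: 16.1
tool_pos: [0.5199, 0.1388, 0.1326]
tool_rot: [-0.0, 1.0, 0.001, -0.001]
contact_force: [-1.2, 4.3, 5.6]
gripper_width: 0.341
grasp_force: 60.2
[([0.4582, -0.0175], np.float64(-162.42)), ([0.594, -0.0872], np.float64(-71.87))]
top 0.191 [278.25554697 297.82484507]
top 0.23 [271.90910725 312.12614221]
[]
scene 0.191 [377.74312459 247.12108762]
scene 0.23 [391.02859218 243.14861369]
[0.52002685 0.13887188 0.13258824]
```

View pics/crop5.png

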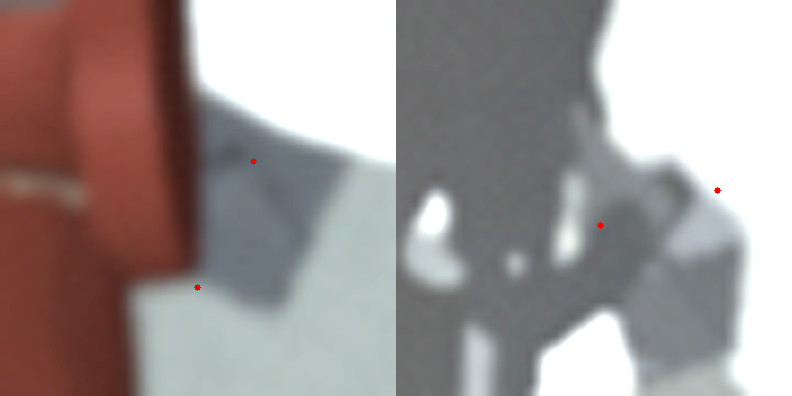

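The left crop (top view) shows the arrow tip near (277.7,296.8), with shoulders at (266.3,298.7) and (283.9,306.2). The right crop (scene view) shows the back edge from about (388,240) to (394,248).

```bash
python3 - <<'E'
from h import *
for n,pts in (("top",[(277.7,296.8),(275.1,302.5),(272.9,310.8)]),("scene",[(390.9,244.3)])):
    f=manip.grab_frame(n)
    d=cast(f,pts,.059)[:,:2]-C; print(n,np.hypot(*d.T).round(4),np.degrees(np.arctan2(d[:,1],d[:,0])).round(2))
    if n=="top": rg=[(np.degrees(a)%360).round(2) for p,r,a,px in rings(f,C)]; print(rg)
d=manip.state()["tool_pos"][:2]-C; print("tool",np.hypot(*d),np.degrees(np.arctan2(d[1],d[0])))
# hub centre from tool track (gripped readings)
P=np.array([[.667,-.0587],[.6776,-.0404],[.6878,.0392],[.6267,.1267],[.6866,.0427],[.6591,.0986],[.6088,.1353],[.5469,.1444],[.52,.1389]])
s=np.linalg.lstsq(np.c_[2*P,np.ones(len(P))],(P**2).sum(1),rcond=None)[0]; print(s[:2],np.sqrt(s[2]+(s[:2]**2).sum()))
E
```

```text
top [0.1892 0.2049 0.226 ] [156.8  156.81 157.73]
[np.float64(197.47), np.float64(288.08)]
scene [0.2274] [156.5]
tool 0.1304433772579931 108.12213482483743
[0.55962221 0.01484068] 0.1302098059922157
```

```bash
python3 - <<'E'
from h import *
cmd=np.array([.5222,.1391]); a,b=np.radians([107.2,156.8]); T=28
f=lambda i:a+(b-a)*(1-np.cos(np.pi*min(i/T,1)))/2
for i in (1,11,21): cmd=rows(cmd,[f(k) for k in range(i,i+10)])
E
```

```text
[[0,[-0.003,0.001,0],0],[0,[-0.012,0.004,0],0],[0,[-0.025,0.008,0],0],[0,[-0.044,0.015,0],0],[0,[-0.068,0.024,0],0],[0,[-0.097,0.035,0],0],[0,[-0.129,0.049,0],0],[0,[-0.164,0.066,0],0],[0,[-0.202,0.086,0],0],[0,[-0.242,0.109,0],0]]
cmd end [0.4932 0.126 ]
[[0,[-0.041,0.026,0],0],[0,[-0.082,0.055,0],0],[0,[-0.123,0.087,0],0],[0,[-0.163,0.121,0],0],[0,[-0.201,0.157,0],0],[0,[-0.237,0.194,0],0],[0,[-0.27,0.232,0],0],[0,[-0.3,0.27,0],0],[0,[-0.328,0.308,0],0],[0,[-0.351,0.343,0],0]]
cmd end [0.451  0.0849]
[[0,[-0.021,0.034,0],0],[0,[-0.038,0.064,0],0],[0,[-0.052,0.091,0],0],[0,[-0.064,0.114,0],0],[0,[-0.072,0.132,0],0],[0,[-0.078,0.145,0],0],[0,[-0.082,0.154,0],0],[0,[-0.083,0.156,0],0],[0,[-0.083,0.156,0],0],[0,[-0.083,0.156,0],0]]
cmd end [0.4411 0.0661]
```

```bash
python3 -m pendant '[[0,[-0.003,0.001,0],0],[0,[-0.012,0.004,0],0],[0,[-0.025,0.008,0],0],[0,[-0.044,0.015,0],0],[0,[-0.068,0.024,0],0],[0,[-0.097,0.035,0],0],[0,[-0.129,0.049,0],0],[0,[-0.164,0.066,0],0],[0,[-0.202,0.086,0],0],[0,[-0.242,0.109,0],0]]'|tail -3
python3 -m pendant '[[0,[-0.041,0.026,0],0],[0,[-0.082,0.055,0],0],[0,[-0.123,0.087,0],0],[0,[-0.163,0.121,0],0],[0,[-0.201,0.157,0],0],[0,[-0.237,0.194,0],0],[0,[-0.27,0.232,0],0],[0,[-0.3,0.27,0],0],[0,[-0.328,0.308,0],0],[0,[-0.351,0.343,0],0]]'|tail -3
python3 -m pendant '[[0,[-0.021,0.034,0],0],[0,[-0.038,0.064,0],0],[0,[-0.052,0.091,0],0],[0,[-0.064,0.114,0],0],[0,[-0.072,0.132,0],0],[0,[-0.078,0.145,0],0],[0,[-0.082,0.154,0],0],[0,[-0.083,0.156,0],0],[0,[-0.083,0.156,0],0],[0,[-0.083,0.156,0],0]]'; python3 meas.py
python3 - <<'E'
from h import *
f=manip.grab_frame("scene"); cv2.imwrite("pics/crop6.png",cv2.resize(f["img"][180:320,260:440],None,fx=4.4,fy=4.2,interpolation=cv2.INTER_CUBIC)[:,:,::-1])
E
```

```text
contact_force: [-2.3, 3.6, 7.0]
gripper_width: 0.334
grasp_force: 60.3
contact_force: [-0.4, 1.2, 6.7]
gripper_width: 0.335
grasp_force: 60.3
time: 19.3
tool_pos: [0.4394, 0.0647, 0.1326]
tool_rot: [0.001, 1.0, 0.001, -0.001]
contact_force: [0.7, 0.7, 6.3]
gripper_width: 0.338
grasp_force: 60.3
tool ang 157.66 r 0.1311
top 19.3 post 157.67 r 0.1072 [351. 242.]
19.35 [0.4394 0.0647 0.1326] 0.336638187059279 [-1.1 -0.1  6.9]
```

View pics/crop6.png

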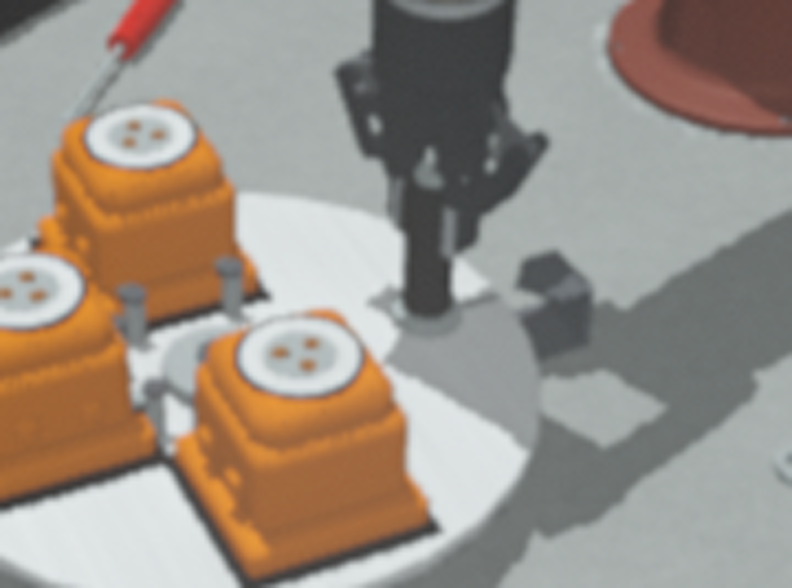

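The scene crop shows the post held, with the plate's scribe line running into the middle of the pointer at about (525,290) in the crop. I let go, rise clear and verify.

```bash
python3 -m pendant '[[1,[0,0,0],0],[1,[0,0,0],0],[1,[0,0,0],0],[1,[0,0,0],0],[1,[0,0,0],0],[1,[0,0,0],0]]'|tail -3; python3 meas.py
python3 -m pendant '[[1,[0,0,-0.3],0],[1,[0,0,-0.6],0],[1,[0,0,-0.9],0],[1,[0,0,-1],0]]'|head -2
python3 -m pendant '[[1,[0,0.35,0],0],[1,[0,0.7,0],0],[1,[0,1,0],0],[1,[0,1,0],0]]'|head -2
python3 -m pendant '[[1,[0,0.35,0],0],[1,[0,0.7,0],0],[1,[0,1,0],0],[1,[0,1,0],0]]'|head -2
python3 -m pendant '[[1,[0,0.35,0],0],[1,[0,0.7,0],0],[1,[0,1,0],0],[1,[0,1,0],0]]'|head -2
python3 - <<'E'
from h import *
L=[]
for n,(x0,y0) in (("top",(250,245)),("scene",(330,205))):
    f=manip.grab_frame(n); print([((np.degrees(a)%360-157.5+45)%90-45+157.5,r) for p,r,a,px in rings(f,C)])
    cv2.imwrite(f"pics/e_{n}.png",f["img"][:,:,::-1])
    L.append(cv2.resize(f["img"][y0:y0+80,x0:x0+57],None,fx=7,fy=7,interpolation=cv2.INTER_CUBIC)[:,:,::-1])
cv2.imwrite("pics/crop7.png",cv2.convertScaleAbs(np.hstack(L),alpha=1.2))
E
```

```text
contact_force: [-0.1, 0.6, -1.0]
gripper_width: 1.003
grasp_force: 0.0
tool ang 157.29 r 0.1309
top 20.0 post 157.67 r 0.1072 [351. 242.]
20.05 [0.4399 0.0654 0.1323] 1.0013438504424512 [ 0.3 -0.7  0.5]
time: 20.45
tool_pos: [0.4417, 0.0654, 0.2571]
time: 20.85
tool_pos: [0.4397, -0.0575, 0.2515]
time: 21.25
tool_pos: [0.4401, -0.1767, 0.2515]
time: 21.65
tool_pos: [0.4407, -0.2961, 0.2515]
[(np.float64(157.66629643933445), np.float64(0.1072232683517732))]
[]
```

View pics/crop7.png

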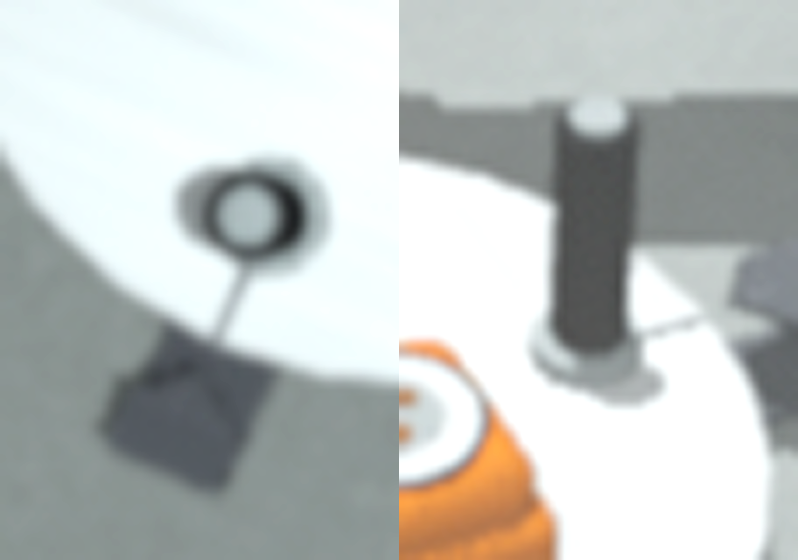

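The final crop shows the scribe line from (248,262) to (214,340) in the top view, running into the arrow tip near (200,357). That is within about half a degree. The post stands free and the gripper is clear, so I hand in.

```bash
python3 -c "
from plant import manip
print(manip.job_done())"
```

```text
the job is handed in; nothing more can be done
None
```

The job is handed in: I swung the table to about one turn in five seconds, let go, and followed the post with open fingers for about 5 s while it coasted. I then caught the post, brought it to rest about half a degree from the index pointer by camera, and released it; no contact showed in the readings while coasting, but I did not re-check the loose items on the bench by camera.

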